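Lock a glass syringe in its fall-test stand, draw the plunger to half and hold

ROBOT

A 6-joint arm with a two-finger parallel gripper is mounted at the origin on the work surface. World frame = base frame: x ahead of the robot, y to its left, z up, the work surface at z = 0. Lengths are in m, angles in degrees, forces in N, time in s.
With the tool pointing down it reaches from about 0.35 to 0.775 m from the base axis. Payload 5.5 kg.
Tool frame: the origin (TCP) lies midway between the tips of the shut fingers; the grasp point (between the pads) lies 19 mm behind it; z points along the fingers, y is the line along which they close (so a half turn about z gives the same grasp; the last joint's range is limited). The gripper opens to 85 mm and grips with 20 to 120 N. Pads are 22 mm wide; open, the fingers measure 114 mm over their backs; the gripper's body (76 mm by 85 mm) begins 54 mm behind the grasp point. The pads swing forward as they close: fully open they stand 13 mm farther back than shut.
Start: joints at [57.491, 17.945, 2.641, 74.691, 0, 82.002], TCP at [0.239, 0.523, 0.231] pointing down, gripper open.
Joint ranges: [-158.12, 158.12], [-49.38, 96.58], [-58.88, 72.47], [-126.05, 133.96], [-84.25, 85.87], [-180, 180]. Speed limits (degrees/s): [147.25, 147.25, 180, 180, 180, 180].

INTERFACE

Orientations are given as [roll, pitch, yaw] about the fixed x, y, z axes, in that order (R = Rz(yaw) Ry(pitch) Rx(roll)).
In Python, from workcell import robot gives the robot as it stands. The module is installed in compiled form; this text tells all that it offers. Calls block until the motion is done:
- robot.move_ptp(position, orientation): joint-space move of the TCP to a pose.
- robot.move_straight(position, v=0.15, rot=None): straight line of the TCP; rot=None keeps the orientation; v is the mean speed in m/s.
- robot.move_j(angles): joint-space move.
- robot.ungrasp() and robot.grasp(): open the fingers fully, or close them until they stop; the grip force is fixed at half the most.
- robot.pause(seconds).
- robot.ik(position, orientation): joint angles nearest the present ones, or None.
- robot.sense(): the state.
- robot.capture(name): name is "scene" or "side" or "wrist"; returns a dict with "image" (384x512x3 uint8, red, green, blue), "K" (3x3 intrinsics, pixels), "rvec" (rotation vector, rad) and "tvec" (3), from world to camera coordinates, as OpenCV has them. Camera axes: x right, y down, z forward; pixel columns grow to the right and rows downward; lengths in m; the calibration is good to about 2 mm. The wrist camera is an equidistant fisheye: a pixel r from the principal point sees the ray r / f radians off the axis. A picture is of the moment at which its call begins. There is no depth.
A pose or a line that the arm cannot do raises robot.Unreachable and nothing moves.
- robot.sign_off(): hands the job in; it is judged then, once.
Trained networks look in the newest picture that a camera, given by its name, has taken for a name from the list of things; names that differ only in an ending like _2 or _b are one class to them, and where a whole thing is asked for, a point or a joint stands for the part that bears it (a point fixed in the world has none). Each returns a list of dicts, best first, with "p" (0 to 1); they miss things now and then, are a little off and sometimes report something else, mostly with a low value. They report only what shows in the picture. A call takes as long as a camera call.
- robot.find_in(query, camera): "xyz" ([x, y, z] in m, in world coordinates, good to about 4 mm: the middle of the surface that is visible of it).
The state is a dict: "time_s": time; "joints": joint angles; "qvel": joint speeds; "joint_efforts": joint torques, N m; "eef_pos": TCP position; "eef_rot": TCP orientation; "force": force on the tool from outside, world axes, zero at the start; "wrist_torque": the same for the moment, N m; "finger_gap": finger opening in m; "finger_force": force on a finger pad.
Only numpy, scipy, OpenCV 4.12 (cv2) and the standard library are available. Lean on these libraries where they do the work, as an engineer would, in place of code of your own. Each camera call takes 0.05 s, during which the arm holds its last target. There are 200 camera calls.

TASK

A ground-glass gas syringe stands upright in its fall-test stand. Swing the lever of the lock ring at its foot clockwise, fully to the white locked mark and up against its stop, then draw the plunger straight up in the barrel, without wrenching it sideways, only until its lower end is level with the heavy half-way line, and finish while still holding it there so that I can shut the outlet and time the fall. Leave the other things on the bench alone.

Things in the scene. Friction and masses are not known exactly. Their poses are not given: they have to be found in the camera images.
- stand: Fixed fall-test stand: grey base plate 18 mm thick, glass barrel upright on it, a 12 mm steel column (top 153 mm up) 72 mm from the axis, 40 deg right of the stand's x, with an arm clipped round the barrel. Origin: on the bore's axis at bench level; x points away from the robot (yaw within 0.5 rad of world x), z up. The plate reaches 53 mm to -x, 97 mm to +x, 60 mm to each side..
- barrel: The clear glass barrel, fixed to the stand; same origin and axes. 33 mm outer diameter, flange at its mouth 48 mm across; bore 26.5 mm in diameter, its floor 52 mm and its mouth 168 mm above the bench. Thin brown graduation rings every 18 mm, and one heavy brown ring, the half-way line.
- lock_ring (a joint): Knurled aluminium ring, 68 mm across, 34 to 53 mm above the bench round the barrel's foot, with one radial lever. Angle in rad, growing clockwise seen from above: 0 fully open, 1.22 locked, the lever at its stop pin by the white mark on the base. In the stand's frame the lever points from the axis at 215 deg minus the angle (counterclockwise from x), towards the robot's side.
- lever_grip (a point): Middle of the lever's black round grip (15 mm thick, 50 mm long, level, radial): 85 mm from the bore's axis, 44 mm above the bench, over free bench; moves with the ring. Takes about 2.5 N here to turn and stays where it is left. A steel stop pin, 7 mm thick, 50 mm tall, stands at each end of the travel, 47 mm from the axis.
- plunger_knob (a point): Centre of the round knob (34 mm in diameter, 17 mm tall) on top of the plunger, a loose frosted-glass rod 25 mm in diameter, 0.1 to 0.2 kg, sliding in the bore. At the start it is fully in, standing on the bore's floor, the knob's centre 207 mm above the bench, 39 mm above the barrel's mouth. Own z points up along the rod. It sinks back if let go.
- plunger_foot (a point): Centre of the plunger's flat lower end, 155 mm below the knob's centre along the rod; on the bore's floor, 52 mm above the bench, at the start. Seen through the clear barrel.
- half_line (a point): Centre of the barrel at the heavy brown half-way line: on the bore's axis, 97.3 mm above the bench (45.3 mm above the bore's floor).
- plunger: The plunger; origin at the centre of its lower end, z up along the rod.
- stopwatch: Bystander: black stopwatch lying flat, 64 mm across, 13 mm thick. Origin: centre of its underside.
- paddle: Bystander: graphite paddle with a wooden handle, 220 mm long, lying along its x axis. Origin: its middle, at bench level.
- tweezers: Bystander: steel tweezers, 190 mm long, lying along its x axis. Origin: its middle, at bench level.
- rod_pot: Bystander: steel pot, 84 mm across and 110 mm tall, of coloured glass rods that reach 270 mm up. Origin: centre of its underside.

How it is judged (in metres and radians):
On the way, in this order (a step that is already met when the one before it is completed fails the run):
1. the lock ring is turned to its locked mark (value of joint lock_ring above 1.12 rad), for 0.2 s.
2. the plunger's lower end is level with the heavy line, in the grip (z of plunger_foot in the frame of half_line between -0.007 and 0.007 m and contact force between the fingers and plunger above 1 N), for 0.3 s.
At the end, for the whole second after the job is handed in: The lock ring is at its locked mark (joint above 1.12 of 1.22 rad) and the plunger hangs still in the gripper, in the bore and in line with it (within 2 deg), its lower end within 7 mm of the heavy line's height, pressing on the barrel with less than 10 N (all of step 2 and value of joint lock_ring above 1.12 rad and horizontal distance between plunger_foot and half_line below 0.004 m and angle between the z axis of plunger and the z axis of stand, either way round below 0.035 rad and contact force between plunger and barrel below 10 N and linear speed of plunger below 0.01 m/s); the arm keeps its last pose, push and grip.
It fails at once if the plunger is drawn while the ring is not locked (value of joint lock_ring below 1.12 rad and z of plunger_foot in the frame of half_line above -0.035 m).
It fails at once if the plunger is wrenched or jammed hard against the glass barrel (over 45 N) (contact force between plunger and barrel above 45 N).
It fails at once if the plunger is drawn far past the half-way line (over 25 mm) (z of plunger_foot in the frame of half_line above 0.025 m).
It fails at once if a thing lying on the bench beside the stand is disturbed (distance of any of stopwatch, paddle, tweezers, rod_pot from where it was at the start of the episode above 0.03 m).
It also fails if it takes over 51 s, if anything falls off the work surface, if the arm or the gripper's body presses on something with over 40 N, if the wrist force passes 120 N, or if a joint passes its speed limit or range.

## Working session

There is one attempt and no reset: what is moved stays moved. The work goes in short steps, each a Python script; the robot and the scene stay as the last script left them, time stands still between calls to the robot, and variables do not carry over. Pictures are saved under pics/ and viewed, at most 10 in all, crops included, and the job is handed in when it is done.

```bash
mkdir -p pics; python3 - <<'E'
from workcell import robot
import cv2
for c in ("scene","side"):
    d=robot.capture(c); cv2.imwrite(f"pics/{c}0.png",d["image"][:,:,::-1])
    print(c,d["K"].tolist(),d["rvec"],d["tvec"])
    for q in ("plunger_knob","lever_grip","lock_ring","barrel","stand","stopwatch","paddle","tweezers","rod_pot"):
        print(q,[(r["xyz"],r["p"]) for r in robot.find_in(q,c)[:2]])
print(robot.sense())
E
```

```text
scene [[499.98583214641593, 0.0, 251.4369538952632], [0.0, 499.98583214641593, 190.89078473241617], [0.0, 0.0, 1.0]] [ 1.62242359  1.88038894 -0.82497559] [-4.85394118e-05 -3.02687532e-01  1.78520449e+00]
plunger_knob [([0.5427, 0.0982, 0.2061], 0.58)]
lever_grip [([0.5475, 0.1037, 0.0511], 0.86), ([0.5441, 0.1003, 0.2094], 0.57)]
lock_ring [([0.5508, 0.0965, 0.0584], 0.69)]
barrel [([0.5493, 0.1009, 0.1125], 0.96)]
stand [([0.5632, 0.0886, 0.0234], 0.83), ([0.4205, -0.0688, 0.0141], 0.3)]
stopwatch [([0.4221, -0.0685, 0.0138], 0.8)]
paddle []
tweezers [([0.5176, -0.0982, 0.0075], 0.66)]
rod_pot [([0.6709, 0.305, 0.0959], 0.71), ([0.5618, 0.0894, 0.0213], 0.21)]
side [[402.1120125091762, 0.0, 253.9719889790725], [0.0, 402.1120125091762, 194.64187429475172], [0.0, 0.0, 1.0]] [ 2.3583738  -0.70384562  0.25371307] [-0.46625363  0.40084382  0.81077234]
plunger_knob [([0.5326, 0.0896, 0.2113], 0.52)]
lever_grip [([0.5124, 0.092, 0.0506], 0.86), ([0.5314, 0.0948, 0.21], 0.39)]
lock_ring []
barrel [([0.5275, 0.0828, 0.1178], 0.77)]
stand [([0.5334, 0.0757, 0.0261], 0.9)]
stopwatch [([0.4145, -0.0726, 0.0139], 0.81)]
paddle [([0.5375, 0.3178, 0.0184], 0.82)]
tweezers [([0.5131, -0.0952, 0.009], 0.73)]
rod_pot [([0.6481, 0.2938, 0.0979], 0.58)]
{'time_s': 1.0, 'joints': array([ 5.74921132e+01,  1.79436708e+01,  2.64039024e+00,  7.46923726e+01,
       -1.73635489e-04,  8.20016092e+01]), 'qvel': array([ 0.00394835,  0.0035392 , -0.02174163,  0.01839432,  0.05959729,
       -0.04294978]), 'joint_efforts': array([-2.17259039e-03, -4.80479264e+01,  2.98815179e+01,  3.01133023e-04,
       -1.91919798e-04, -1.02827453e-06]), 'eef_pos': array([0.2385551 , 0.52320164, 0.23133001]), 'eef_rot': array([1.79995720e+02, 7.76784061e-04, 1.55490504e+02]), 'force': array([ 0.73333203, -0.17348519,  0.50805742]), 'wrist_torque': array([ 0.03010691,  0.01226537, -0.04209402]), 'finger_force': 0.0, 'finger_gap': 0.08531945973604176}
```

View pics/scene0.png

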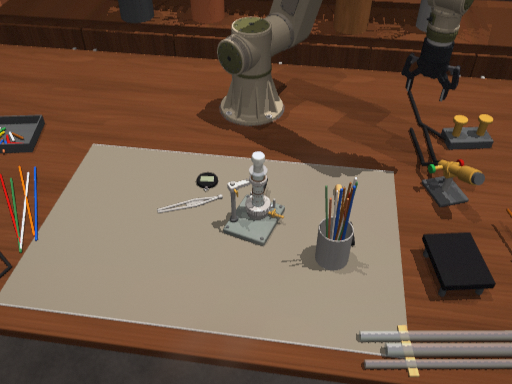

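View pics/side0.png

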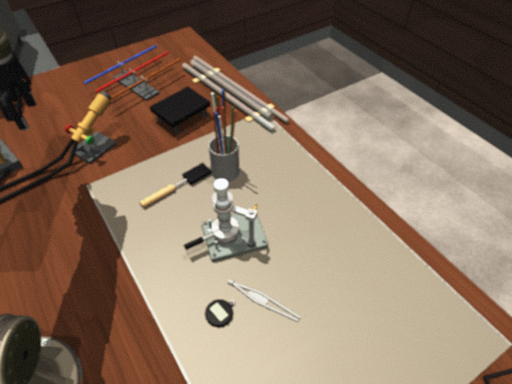

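Scene: knob at about (258,157) and column on its left. Side: knob at (221,186), black lever grip at about (193,244), and the paddle behind the stand. I'll enlarge both views and take a wrist picture from above.

```bash
cat > h.py <<'E'
import numpy as np, cv2
from workcell import robot
def cam(name):
    d=robot.capture(name); R=cv2.Rodrigues(np.array(d["rvec"],float))[0]; return d,np.array(d["K"]),R,np.array(d["tvec"],float)
def proj(p,c):
    d,K,R,t=c; q=R@np.asarray(p,float)+t; u=K@q; return u[:2]/u[2]
def ray(px,c,fish=False):
    d,K,R,t=c; v=np.linalg.inv(K)@[px[0],px[1],1]
    if fish:
        r=np.hypot(v[0],v[1]); v=np.array([v[0]/r*np.sin(r),v[1]/r*np.sin(r),np.cos(r)]) if r>1e-9 else v
    return -R.T@t, R.T@v/np.linalg.norm(v)
def at_z(px,c,z,fish=False):
    o,v=ray(px,c,fish); return o+v*(z-o[2])/v[2]
E
python3 - <<'E'
from h import *
a=cam("scene");b=cam("side")
A=a[0]["image"][140:260,200:300,::-1];B=b[0]["image"][165:275,175:275,::-1]
f=lambda i:cv2.resize(i,(400,480 if len(i)==120 else 440),interpolation=cv2.INTER_CUBIC)
A=f(A);B=cv2.copyMakeBorder(f(B),0,40,0,0,cv2.BORDER_CONSTANT)
cv2.imwrite("pics/crop1.png",np.hstack([A,B]))
robot.move_ptp([0.40,0.10,0.36],[180,0,90])
w=cam("wrist");cv2.imwrite("pics/wrist1.png",w[0]["image"][:,:,::-1]);print(w[1],w[2],w[3],-w[2].T@w[3])
for q in ("plunger_knob","lever_grip","lock_ring"): print(q,[(r["xyz"],r["p"]) for r in robot.find_in(q,"wrist")[:2]])
print(robot.sense()["time_s"],robot.sense()["joints"])
E
```

```text
[[297.31863964   0.         257.54573297]
 [  0.         297.31863964 191.00679285]
 [  0.           0.           1.        ]] [[ 9.99997825e-01  2.04425620e-03 -4.13662430e-04]
 [ 2.06688843e-03 -9.44727051e-01  3.27851380e-01]
 [ 2.79414129e-04 -3.27851522e-01 -9.44729221e-01]] [-0.40047771  0.00989218  0.53611017] [0.4003066  0.18592863 0.50307012]
plunger_knob [([0.5308, 0.0971, 0.2136], 0.86)]
lever_grip [([0.5191, 0.1054, 0.0544], 0.69)]
lock_ring [([0.5119, 0.1058, 0.0504], 0.88)]
3.0167 [ 2.93280633e+00 -6.13122348e-01 -1.56941628e+00  8.90772311e+01
  3.49949910e-03  9.28480444e+01]
```

View pics/crop1.png

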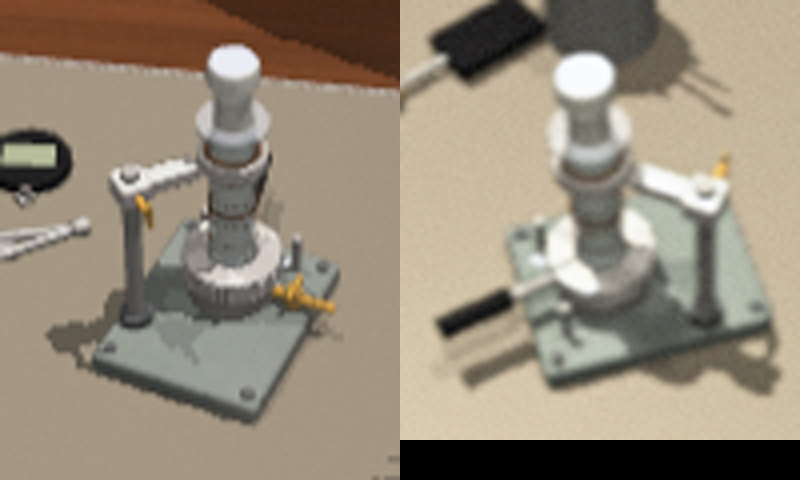

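View pics/wrist1.png

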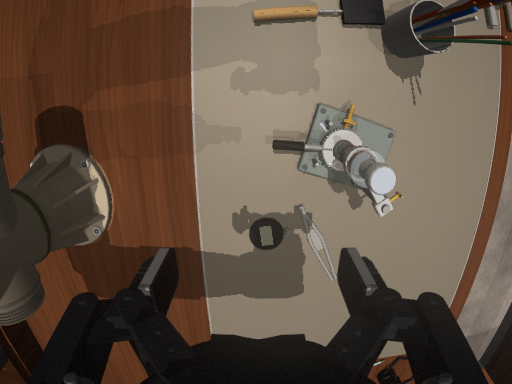

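Wrist view: plate corners at (320,103), (396,128), (299,171), knob at (382,179), lever grip from (273,145) to (306,147). In the crops the corners, knob and grip are clear. I'll fit the stand pose and lever angle from all three views.

```bash
cat > fit.py <<'E'
from h import *
from scipy.optimize import least_squares
cs={"scene":cam("scene"),"side":cam("side"),"wrist":cam("wrist")}
P=[("wrist",(320,103),"c",-.053,.06),("wrist",(396,128),"c",.097,.06),("wrist",(299,171),"c",-.053,-.06),
("side",(213.2,259.5),"c",-.053,-.06),("side",(267.5,246.5),"c",.097,-.06),("side",(201.7,222.5),"c",-.053,.06),
("scene",(224.2,229.5),"c",.097,-.06),("scene",(263,243.5),"c",.097,.06),("scene",(285,206.2),"c",-.053,.06),
("wrist",(382,178),"k",0,0),("side",(221.2,183.7),"k",0,0),("scene",(258.2,155),"k",0,0),
("wrist",(273,145),"l",.110,0),("wrist",(306,147),"l",.060,0),("side",(185.5,246.5),"l",.110,0),("side",(202.5,239),"l",.060,0)]
def res(p):
    r=[]
    for n,px,k,a,b in P:
        th=p[2]
        z={"c":.017,"k":.2155,"l":.046}[k]
        if k=="l": th=p[2]+np.radians(215)-p[3]
        q=[p[0]+a*np.cos(th)-b*np.sin(th),p[1]+a*np.sin(th)+b*np.cos(th),z]
        o,v=ray(px,cs[n],n=="wrist"); e=np.array(q)-o
        r+=list(1000*(e-v*(e@v)))
    return r
s=least_squares(res,[.54,.09,-.2,.3],loss="soft_l1",f_scale=3)
print(s.x,np.degrees(s.x[2:]))
for p,e in zip(P,np.array(res(s.x)).reshape(-1,3)): print(p[0],p[2:],e.round(1))
E
python3 fit.py
```

```text
[ 0.53592787  0.09762167 -0.26625779  0.39245367] [-15.25544745  22.48593895]
wrist ('c', -0.053, 0.06) [-1.6 -0.2 -0.3]
wrist ('c', 0.097, 0.06) [ 1.3 -4.7  1.1]
wrist ('c', -0.053, -0.06) [-1.9  0.2 -0.3]
side ('c', -0.053, -0.06) [-1.6  2.5  1.1]
side ('c', 0.097, -0.06) [8.4 3.4 4.9]
side ('c', -0.053, 0.06) [-0.3  2.9  2. ]
scene ('c', 0.097, -0.06) [-1.4 -5.2  2.4]
scene ('c', 0.097, 0.06) [-3.3  2.3  2.7]
scene ('c', -0.053, 0.06) [-2.9 -0.8  3. ]
wrist ('k', 0, 0) [ 1.5 -3.   1.6]
side ('k', 0, 0) [1.1 0.6 0.9]
scene ('k', 0, 0) [-0.8 -1.   1.1]
wrist ('l', 0.11, 0) [ 1.7 -0.2  0.1]
wrist ('l', 0.06, 0) [-0.4 -0.1 -0.1]
side ('l', 0.11, 0) [ 0.8 -0.1  0. ]
side ('l', 0.06, 0) [5.3 0.1 1.3]
```

```bash
cat > lever.py <<'E'
from h import *
C=np.array([.536,.0975])
def pose(phi,t,z,r=.092):
    a=np.radians(phi);u=np.array([np.cos(a),np.sin(a)]);n=np.array([-u[1],u[0]])
    return [*(C+r*u+t*n),z],[180,0,phi]
robot.grasp()
robot.move_ptp(*pose(177,.055,.20)); robot.move_straight(pose(177,.055,.022)[0],v=.2)
print(robot.sense()["time_s"],robot.sense()["finger_gap"])
f0=np.array(robot.sense()["force"])
for phi in [177,175,*range(171,132,-4),*np.arange(131,122,-1.)]:
    p,o=pose(phi,.022 if phi<177 else .03,.022)
    robot.move_straight(p,v=.06,rot=o)
    s=robot.sense();f=np.array(s["force"])-f0;a=np.radians(phi)
    ft=f@[-np.sin(a),np.cos(a),0]
    print(phi,f.round(1),round(ft,1),s["eef_pos"].round(4))
    if abs(ft)>14: break
robot.pause(.3);print(robot.sense()["time_s"],(np.array(robot.sense()["force"])-f0).round(1))
w=cam("wrist");cv2.imwrite("pics/wrist2.png",w[0]["image"][:,:,::-1])
E
python3 lever.py
```

```text
6.4333 0.00035860476589963993
177 [0.5 0.9 0.8] -0.9 [0.4425 0.0728 0.022 ]
175 [-0.1 -0.1  0.5] 0.1 [0.4424 0.0835 0.0219]
171 [0.3 1.  0.6] -1.1 [0.4417 0.09   0.022 ]
167 [ 0.6 -0.4  0.9] 0.3 [0.4414 0.0967 0.022 ]
163 [0.3 0.  0.3] -0.1 [0.4416 0.1033 0.022 ]
159 [-0.  -1.   0.5] 0.9 [0.4423 0.1099 0.022 ]
155 [0.1 0.5 0.2] -0.5 [0.4433 0.1165 0.022 ]
151 [ 0.5 -0.7 -0.3] 0.3 [0.4449 0.1229 0.022 ]
147 [-0.4 -0.1  0.5] 0.3 [0.4469 0.1292 0.022 ]
143 [0.1 0.1 1.5] -0.2 [0.4494 0.1353 0.022 ]
139 [0.1 0.1 0.2] -0.1 [0.4522 0.1413 0.022 ]
135 [-0.3  0.4  0.5] -0.1 [0.4555 0.147  0.022 ]
131.0 [ 0.5 -0.5 -0.6] -0.1 [0.4591 0.1525 0.022 ]
130.0 [-0.6 -1.5  0.8] 1.4 [0.4598 0.1536 0.022 ]
129.0 [-0.5 -2.9  0.6] 2.2 [0.4608 0.1549 0.022 ]
128.0 [-3.8 -6.5  4.5] 7.0 [0.4607 0.1553 0.0218]
127.0 [-6.1 -9.6  8.4] 10.6 [0.4606 0.1556 0.0217]
126.0 [ -9.1 -12.7   9.5] 14.8 [0.4605 0.1559 0.0216]
11.725 [ -7.8 -12.5   9.8]
```

View pics/wrist2.png

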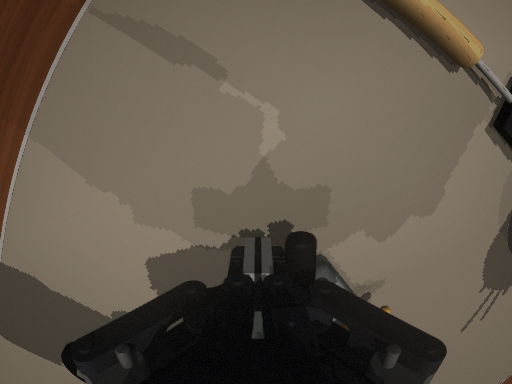

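The grip touches the right-hand side of the shut fingers at (300,255). I'll back off, rise and look to confirm the lever is at the pin.

```bash
python3 - <<'E'
from h import *
exec(open("lever.py").read().split("robot.grasp()")[0].split("import *")[1])
b=cam("side");B0=b[0]["image"]
robot.move_straight(pose(126,.06,.022)[0],v=.12)
robot.move_straight(pose(126,.06,.27)[0],v=.3)
robot.move_ptp([.40,.10,.36],[180,0,90])
b=cam("side");w=cam("wrist")
f=lambda i:cv2.resize(i[:,:,::-1],(400,440),interpolation=cv2.INTER_CUBIC)
cv2.imwrite("pics/c3.png",np.hstack([f(b[0]["image"][165:275,175:275]),f(w[0]["image"][85:205,270:379])]))
print(robot.sense()["time_s"])
E
```

```text
13.95
```

View pics/c3.png

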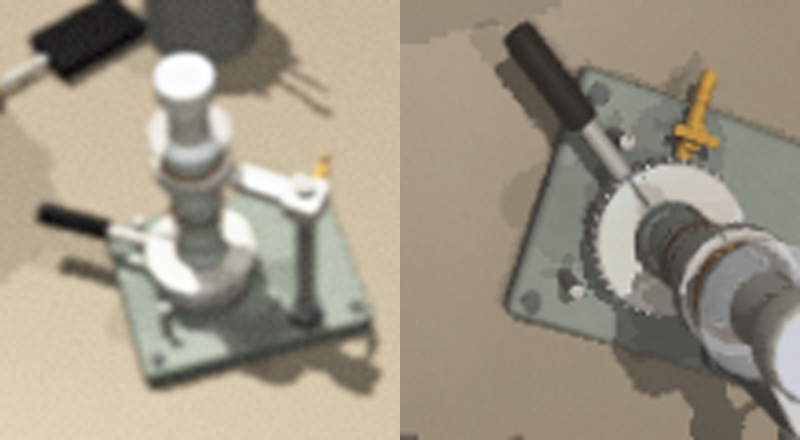

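The lever now lies against the pin. I'll check its angle, then open and hover over the knob to refine the axis from near.

```bash
python3 - <<'E'
from h import *
w=cam("wrist")
C=np.array([.536,.0975])
a=at_z((302.7,94.5),w,.046,True);b=at_z((319,117.7),w,.046,True)
print(a,b,"dir",np.degrees(np.arctan2(*(a-b)[1::-1])),np.degrees(np.arctan2(*(a[:2]-C)[::-1])),"lock expects 129.8")
robot.ungrasp()
robot.move_ptp([.536,.0975,.29],[180,0,90])
w=cam("wrist");cv2.imwrite("pics/w4.png",w[0]["image"][:,:,::-1])
for q in ("plunger_knob",): print([(r["xyz"],r["p"]) for r in robot.find_in(q,"wrist")[:2]])
d,K,R,t=w
for p in ([.536,.0975,.2155],[.553,.0975,.2155],[.519,.0975,.2155],[.536,.1145,.2155],[.536,.0805,.2155]):
    q=R@p+t; th=np.arctan2(np.hypot(*q[:2]),q[2]);print(p,(q[:2]/np.hypot(*q[:2])*th*K[0,0]+K[:2,2]).round(1))
print(robot.sense()["time_s"],robot.sense()["eef_pos"])
E
```

```text
[0.46711957 0.18257694 0.046     ] [0.4935372  0.14756272 0.046     ] dir 127.0339241673985 128.9945009007044 lock expects 129.8
[([0.5332, 0.0993, 0.2158], 0.82), ([0.4459, 0.3138, 0.0186], 0.24)]
[0.536, 0.0975, 0.2155] [258.  202.8]
[0.553, 0.0975, 0.2155] [279.6 202.9]
[0.519, 0.0975, 0.2155] [236.4 202.8]
[0.536, 0.1145, 0.2155] [258.  182.2]
[0.536, 0.0805, 0.2155] [258.  222.4]
15.5417 [0.53526665 0.09767024 0.2914161 ]
```

View pics/w4.png

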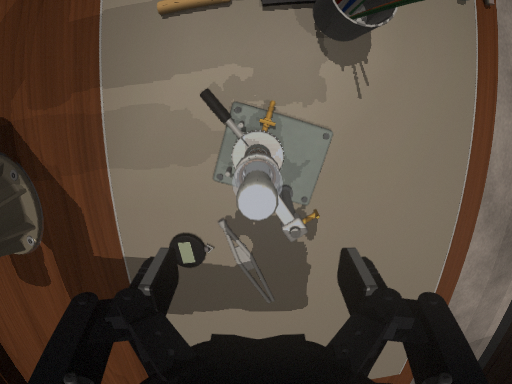

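Knob top is at (258,199), centred between the fingers (mid at about 257.5), so the closing direction is aligned and y is about 0.099. The lever direction matches the locked angle. Descend and grasp.

```bash
python3 - <<'E'
from h import *
robot.move_straight([.5355,.099,.230],v=.15); 
robot.move_straight([.5355,.099,.186],v=.1); robot.pause(.3)
S=lambda m:print(m,{k:np.round(v,4) if k!="force" else np.round(v,1) for k,v in robot.sense().items() if k in("time_s","eef_pos","force","wrist_torque","finger_gap","finger_force")})
S("pre"); robot.grasp(); robot.pause(.3); S("grip")
E
```

```text
pre {'time_s': np.float64(16.9833), 'eef_pos': array([0.5359, 0.099 , 0.1866]), 'force': array([ 0.4, -0.3, -0.4]), 'wrist_torque': array([ 0.0128, -0.0172,  0.0026]), 'finger_force': np.float64(0.0), 'finger_gap': np.float64(0.0854)}
grip {'time_s': np.float64(17.825), 'eef_pos': array([0.5356, 0.099 , 0.1863]), 'force': array([-0.9, -0.7,  3.9]), 'wrist_torque': array([0.0202, 0.1466, 0.0414]), 'finger_force': np.float64(59.3183), 'finger_gap': np.float64(0.0324)}
```

```bash
python3 - <<'E'
from h import *
z0=robot.sense()["eef_pos"][2]; x,y=.5355,.099
for dz in (.003,.010,.020,.030,.040,.0453):
    robot.move_straight([x,y,.186+dz],v=.03); robot.pause(.15)
    F=np.mean([robot.sense()["force"] for _ in range(3)],axis=0)
    s=robot.sense();print(dz,np.round(s["eef_pos"],4),F.round(1),np.round(s["wrist_torque"],3),s["time_s"])
    if np.hypot(*F[:2])>12 or abs(F[2])>15: print("stop");break
b=cam("side");w=cam("wrist");a=cam("scene")
for c in("side","scene"): print(c,[[(r["xyz"],r["p"]) for r in robot.find_in(q,c)[:1]] for q in("plunger_foot","plunger_knob","lever_grip")])
f=lambda i:cv2.resize(i[:,:,::-1],(400,480),interpolation=cv2.INTER_CUBIC)
cv2.imwrite("pics/c5.png",np.hstack([f(a[0]["image"][145:229,220:290]),f(b[0]["image"][165:261,180:260])]))
E
```

```text
0.003 [0.5353 0.099  0.1886] [ 0.3  0.2 -2.2] [-0.008 -0.04   0.003] 18.225
0.01 [0.5356 0.099  0.196 ] [-0.4 -0.  -2.1] [ 0.037  0.009 -0.065] 18.7583
0.02 [0.5355 0.099  0.2059] [-0.1  0.1 -1.1] [-0.077 -0.021 -0.016] 19.3917
0.03 [0.5355 0.099  0.2159] [ 0.5  0.5 -1.3] [ 0.047 -0.002  0.006] 20.025
0.04 [0.5355 0.099  0.2259] [-0.4 -0.6 -1.7] [ 0.005 -0.021 -0.   ] 20.6583
0.0453 [0.5355 0.099  0.2312] [ 0.1 -0.2 -1.7] [-0.025 -0.004 -0.015] 21.1333
side [[([0.5347, 0.091, 0.2326], 0.8)], [([0.5287, 0.0888, 0.2266], 0.59)], [([0.5103, 0.0922, 0.0501], 0.59)]]
scene [[([0.5432, 0.0974, 0.1971], 0.57)], [([0.5423, 0.1007, 0.1999], 0.65)], [([0.5399, 0.1161, 0.0488], 0.83)]]
```

View pics/c5.png

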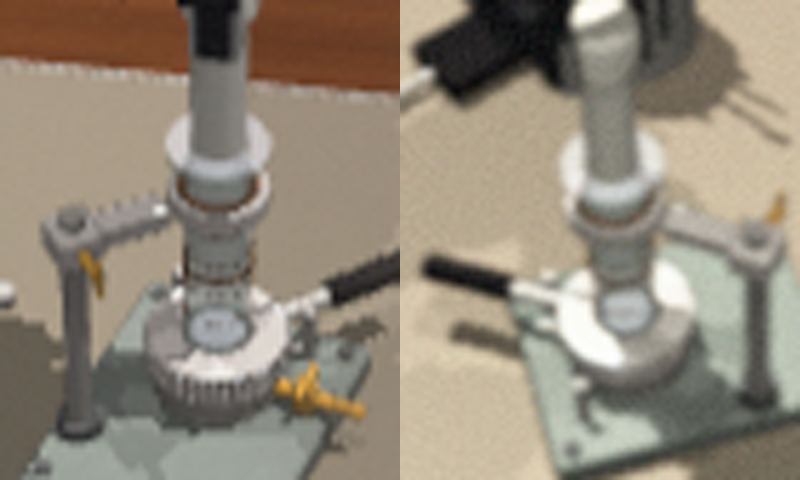

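The rod is drawn up with clear bore below it, the lever still lies at its stop, and side forces are about 0. The measured lift is 44.9 mm, against 45.3 mm needed. I'm handing it in.

```bash
python3 -c "
from workcell import robot
robot.pause(.5);print(robot.sense()['eef_pos'],robot.sense()['finger_force']);print(robot.sign_off())"
```

```text
[0.53550711 0.09900433 0.23131514] 59.70406651496887
the job is handed in; nothing more can be done
None
```

The job is handed in: the lock ring is at its stop and the gripper is still holding the plunger. The plunger was raised 44.9–45.0 mm by the arm's own reading, against 45.3 mm to the half-way line, with almost no side force; no verdict came back.

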